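Open the marked lockout padlock and hold it up

ROBOT

A 7-joint arm with a two-finger parallel gripper is mounted at the origin on the work surface. World frame = base frame: x ahead of the robot, y to its left, z up, the work surface at z = 0. Lengths are in m, angles in rad, forces in N, time in s.
With the tool pointing down it reaches from about 0.4 to 0.85 m from the base axis. Payload 10.4 kg.
Tool frame: the origin (TCP) lies midway between the tips of the shut fingers; the grasp point (between the pads) lies 19 mm behind it (r.grip_depth is the distance from the TCP to the grasp point, in m); z points along the fingers, y is the direction in which the jaws open and shut (so a half turn about z gives the same grasp; the last joint's range is limited). The gripper opens to 87 mm and grips with 3 to 60 N. Pads are 19 mm wide; open, the fingers measure 117 mm over their backs; the gripper's body (75 mm by 190 mm) begins 51 mm behind the grasp point.
Start: joints at [-0.023, 0.332, -0.065, 1.46, 0.022, 1.35, -0.088], TCP at [0.625, 0, 0.223] pointing down, gripper open.
Joint ranges: [-2.6, 2.6], [-0.5, 2.12], [-1.47, 1.34], [0.16, 2.42], [-1.27, 4.41], [0.06, 2.06], [-2.6, 2.6]. Speed limits (rad/s): [2.22, 2.22, 2.79, 2.79, 3.14, 3.14, 3.14].

INTERFACE

Orientations are given as a unit quaternion [w, x, y, z].
In Python, from rig import monitor, imaging, order, r gives the robot as it stands. The module is installed in compiled form; this text tells all that it offers.
- The arm moves only by the tool apply_moves, never from a script. Its arguments are lists of equal length, an entry for each row: "translation": the shift along the world's x, y, z each as a share of 0.2 m, from -1 to 1, a list of three; "dr": the turn, a rotation vector about the world's x, y, z each as a share of 30 degrees, from -1 to 1, a list of three; "claw": the closure, from 0 (fully open) to 1 (shut). In form: {"translation": [[dx, dy, dz], ...], "dr": [[ax, ay, az], ...], "claw": [claw, ...]}. A call has 1 to 10 rows; each row is the pose to reach, as a shift and turn from the pose commanded when the call began; what a row does not reach only later rows make up. A row lasts 1/10 s, in which the tool goes at most 50 mm and 8.59 degrees, less where a joint would pass 70% of its speed; a pose out of reach is approached as far as the arm can. A call with a number of a shift or a turn outside -1 to 1 is refused whole. A call with a gripper value outside its range is refused whole. The fingers move at their own pace and stop on an object; the grip force is fixed at half the most. Time passes only in rows, so rows that repeat a pose let the fingers close. It gives the time, the measured TCP pose, the force and the opening at its end, in the units of the state.
- monitor.state(): the state, without advancing time (a new reading comes with each control period).
- imaging.get_image(name): name is "scene" or "side" or "wrist"; returns (picture, depth): 480x640x3 uint8, red, green, blue; 480x640 float32, m along the optical axis (not along the pixel's ray), 0 where there is no reading.
- imaging.camera_info(name): a dict with "mtx" (3x3 intrinsics, pixels), "xyz" and "orientation" of the camera in the world. Camera axes: x right, y down, z forward; pixel columns grow to the right and rows downward; lengths in m; the calibration is good to about 2 mm. The wrist camera is an equidistant fisheye: a pixel r from the principal point sees the ray r / f radians off the axis. A picture is of the moment at which its call begins: read the wrist's pose just before it. camera_info takes no time and is no camera call; for the wrist camera it gives the pose at the moment of the call.
- order.finish_job(): hands the job in, once; it reports no verdict.
The state is a dict: "clock": time; "joints": joint angles; "qd": joint speeds; "joint_torque": joint torques, N m; "tool_pos": TCP position; "tcp_rot": TCP orientation; "ft_force": force on the tool from outside, world axes, zero at the start; "torque": the same for the moment, N m; "finger_gap": opening from 0.0 (shut) to 1.0 (fully open).
Only numpy, scipy, OpenCV 4.12 (cv2) and the standard library are available. Lean on these libraries where they do the work, as an engineer would, in place of code of your own. Each camera call takes 0.05 s, during which the arm holds its last target.

TASK

Two dial padlocks lie in cradles on the fermenter bench; open the one with the amber sample bottle standing beside it: turn its dial until it clicks into the notch (white tick pointing at the shackle), then pull the shackle fully out while the lock is still in its cradle. Then pick the lock up, lift it to about 20 cm above the bench (no less than 15 cm) with the dial facing up and the shackle still open, and finish there, still holding it up in the gripper. Leave the other lock shut in its cradle and do not push anything else about.

Things in the scene. Friction and masses are not known exactly. Their poses are not given: they have to be found in the camera images.
- lock_left_center (a point): Centre (half-way up) of the left-hand (+y) padlock, an aluminium block 70 long (its x) x 54 wide (its y) x 28 mm high, lying on its back in its cradle, dial on top; this centre is 26 mm above the bench. Its x axis points to the shackle, its z up out of the dial. Lock, dial and shackle together weigh about 0.4 kg.
- cradle_left: Grey cradle bolted to the bench under the left lock, origin on the bench below the lock's centre. Floor 12 mm up; 10 mm high end lips and corner posts (26 mm or more from the centre along x), 1.5 mm clear, stop the lock from sliding or turning; it lifts straight out. The middle 50 mm of both long sides is open to the bench for fingers.
- dial_left_grip (a point): Centre of the left dial's black bar grip, half-way up it on the dial's upright axis, 28.5 mm above the lock's centre. Bar 38 long (this frame's x) x 10 thick (y) x 18 mm high, on a black disc of 42 mm diameter whose top is 9 mm below this point. White tick on the bar's top at its +x end.
- dial_left (a joint): Left dial's angle, rad, anticlockwise from above, -1.55 to 1.55; starts 0.7 to 1.35 off zero. 0: bar along the lock's length, white tick towards the shackle: here it clicks into its only notch and frees the shackle (good to 0.12 either way); elsewhere it is locked. Friction 0.02 N m; a bump pushes back by up to 0.05 N m from 0.47 to 0.23; let go inside 0.2 it snaps to 0, let go on the bump it springs back to 0.48.
- bow_left (a point): Middle of the cross bar of the left lock's U-shaped steel shackle: 7 mm round bar along this frame's y, 28 mm above the bench, 73 mm from the lock's centre along the lock's x when closed. Legs 32 mm clear of each other; 27 mm clear between bar and cradle lip; nothing below. x points the way it pulls out.
- shackle_left (a joint): How far the left shackle is pulled out, m: 0 closed, 0.020 fully open at a hard stop. It slides level along the lock's x with about 2 N of friction and stays where it is left; locked, it gives only 1 to 2 mm.
- lock_right_center (a point): Centre (half-way up) of the right-hand (-y) padlock, an aluminium block 70 long (its x) x 54 wide (its y) x 28 mm high, lying on its back in its cradle, dial on top; this centre is 26 mm above the bench. Its x axis points to the shackle, its z up out of the dial. Lock, dial and shackle together weigh about 0.4 kg.
- cradle_right: Grey cradle bolted to the bench under the right lock, origin on the bench below the lock's centre. Floor 12 mm up; 10 mm high end lips and corner posts (26 mm or more from the centre along x), 1.5 mm clear, stop the lock from sliding or turning; it lifts straight out. The middle 50 mm of both long sides is open to the bench for fingers.
- dial_right_grip (a point): Centre of the right dial's black bar grip, half-way up it on the dial's upright axis, 28.5 mm above the lock's centre. Bar 38 long (this frame's x) x 10 thick (y) x 18 mm high, on a black disc of 42 mm diameter whose top is 9 mm below this point. White tick on the bar's top at its +x end.
- dial_right (a joint): Right dial's angle, rad, anticlockwise from above, -1.55 to 1.55; starts 0.7 to 1.35 off zero. 0: bar along the lock's length, white tick towards the shackle: here it clicks into its only notch and frees the shackle (good to 0.12 either way); elsewhere it is locked. Friction 0.02 N m; a bump pushes back by up to 0.05 N m from 0.47 to 0.23; let go inside 0.2 it snaps to 0, let go on the bump it springs back to 0.48.
- bow_right (a point): Middle of the cross bar of the right lock's U-shaped steel shackle: 7 mm round bar along this frame's y, 28 mm above the bench, 73 mm from the lock's centre along the lock's x when closed. Legs 32 mm clear of each other; 27 mm clear between bar and cradle lip; nothing below. x points the way it pulls out.
- shackle_right (a joint): How far the right shackle is pulled out, m: 0 closed, 0.020 fully open at a hard stop. It slides level along the lock's x with about 2 N of friction and stays where it is left; locked, it gives only 1 to 2 mm.
- sample_bottle_center (a point): Centre, half-way up, of the amber glass sample bottle with a white cap, 64 mm diameter, 135 mm high, standing on the outer side of one of the two locks; it marks that lock. y above 0: left lock; y below 0: right lock. Leave it standing.
- dish_stack_center (a point): Centre of the stack of clear round dishes, 88 mm diameter, 45 mm high, on the outer side of the other lock. Leave it where it is.
- beaker_center (a point): Centre of the glass beaker, 66 mm diameter, 65 mm high, beyond the locks. Leave it where it is.
- hasp_center (a point): Centre of the flat steel lockout hasp plate, 75 x 40 x 6 mm with a loop at one end, lying between the locks. Leave it where it is.
- marker_center (a point): Centre of the marker pen, 120 mm long, 14 mm thick, lying between the locks on the robot's side. Leave it where it is.
- spanner_center (a point): Steel spanner, 190 mm long, lying beyond the locks. Leave it where it is.

How it is judged:
By the outcome, as a careful person would: the job done as asked, in the order asked, and still so for the second after the job is handed in, while the arm keeps its last pose, push and grip.
It also fails if it takes over 64 s, if anything falls off the work surface, if the arm or the gripper's body presses on something with over 40 N, if the wrist force passes 120 N, or if a joint passes its speed limit or range.

## Working session

There is one attempt and no reset: what is moved stays moved. The work goes in short steps, Python scripts to look and compute and a tool call to move; the robot and the scene stay as the last step left them, time stands still between calls to the robot, and variables do not carry over. Pictures are saved under pics/ and viewed, and the job is handed in when it is done.

Besides the shell and the picture viewer there is one more tool, called by a JSON object that holds its "api" and its "payload". apply_moves: Moves the arm, as the interface text tells. Shift numbers are shares of 0.2 m and turn numbers shares of 30 degrees, none past 1 either way. Its arguments: {"type":"object","properties":{"translation":{"type":"array","items":{"type":"array","items":{"type":"number","minimum":-1,"maximum":1}}},"dr":{"type":"array","items":{"type":"array","items":{"type":"number","minimum":-1,"maximum":1}}},"claw":{"type":"array","items":{"type":"number"}}},"required":["translation","dr","claw"]}

```bash
mkdir -p pics
python3 - <<'E'
from rig import monitor, imaging, order, r
import cv2,numpy as np
s=monitor.state();print(s, r.grip_depth)
for n in ["scene","side","wrist"]:
    i=imaging.camera_info(n);p,d=imaging.get_image(n)
    print(n,i,d[d>0].min(),d.max())
    cv2.imwrite(f"pics/{n}0.png",p[:,:,::-1]);np.savez(f"{n}0.npz",p=p,d=d,mtx=i["mtx"],xyz=i["xyz"],q=i["orientation"])
E
```

```text
{'clock': 0.0, 'joints': array([-0.02258818,  0.3328716 , -0.06468705,  1.4609134 ,  0.02161255,
        1.34989895, -0.08850911]), 'qd': array([-0.00114467, -0.00038206, -0.00044332,  0.00020029,  0.00111974,
       -0.00010169,  0.00084949]), 'joint_torque': array([-1.20520472e-04, -6.23245955e+01,  2.44190963e-02, -3.89891267e+01,
       -6.13984605e-02,  3.97891912e-02,  1.87085252e-04]), 'tool_pos': array([ 6.24625387e-01, -2.47201492e-05,  2.21767409e-01]), 'tcp_rot': array([-4.64178486e-04,  7.07110150e-01,  7.07103068e-01, -5.20944870e-04]), 'ft_force': array([-0.27331862, -0.48151909,  0.73942076]), 'torque': array([-0.00943927, -0.00714299,  0.00844704]), 'finger_gap': 0.9974084861140239} 0.0187
scene {'mtx': array([[446.14132411,   0.        , 319.13269377],
       [  0.        , 446.14132411, 243.57070904],
       [  0.        ,   0.        ,   1.        ]]), 'xyz': array([ 1.09366765, -0.11464648,  0.82780635]), 'orientation': array([-0.23265625,  0.76871278,  0.56765644, -0.18088089])} 0.4235962 2.958691
side {'mtx': array([[614.6773315 ,   0.        , 317.55764798],
       [  0.        , 614.6773315 , 242.90093654],
       [  0.        ,   0.        ,   1.        ]]), 'xyz': array([-0.01765292,  0.67377904,  0.96870969]), 'orientation': array([ 0.1388627 , -0.31568663,  0.86684722, -0.36004861])} 0.5865138 3.0043917
wrist {'mtx': array([[371.64829954,   0.        , 322.14365694],
       [  0.        , 371.64829954, 241.54416758],
       [  0.        ,   0.        ,   1.        ]]), 'xyz': array([0.62384884, 0.08356842, 0.38373389]), 'orientation': array([ 1.53359678e-01,  9.88170033e-01,  2.66361400e-04, -8.51166730e-04])} 0.05159499 0.9419384
```

View pics/scene0.png

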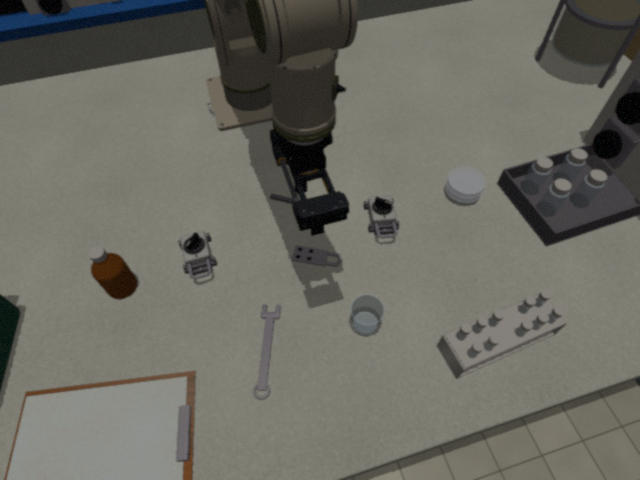

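View pics/side0.png

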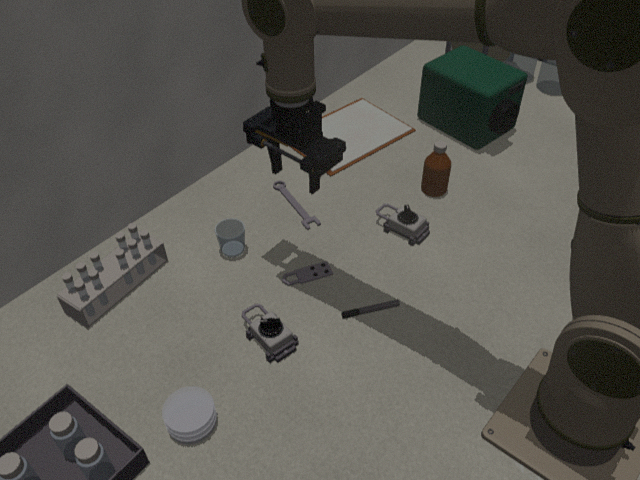

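View pics/wrist0.png

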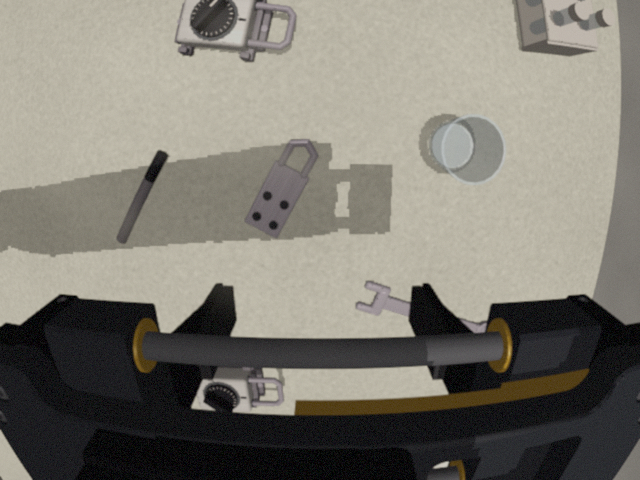

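The bottle is on the side image's far side (-y), so the right lock is the target. I'll look closer at it.

```bash
cat > h.py <<'E'
import numpy as np,cv2
from scipy.spatial.transform import Rotation as R
def ray(c,u,v,fish=False):
    K=c["mtx"];x=(u-K[0,2])/K[0,0];y=(v-K[1,2])/K[1,1]
    if fish:
        t=np.hypot(x,y);d=np.array([x/t*np.sin(t),y/t*np.sin(t),np.cos(t)])
    else: d=np.array([x,y,1.])
    q=c["q"];return R.from_quat([q[1],q[2],q[3],q[0]]).apply(d)
def atz(c,u,v,z,fish=False):
    d=ray(c,u,v,fish);return c["xyz"]+d*(z-c["xyz"][2])/d[2]
def crop(p,x0,y0,w,h,s,f):
    cv2.imwrite(f,cv2.resize(p[y0:y0+h,x0:x0+w,::-1],None,fx=s,fy=s,interpolation=cv2.INTER_CUBIC))
E
python3 - <<'E'
from h import *
c=np.load("scene0.npz");crop(c["p"],160,220,80,70,8,"pics/sc_r.png")
c2=np.load("side0.npz");crop(c2["p"],365,190,80,60,8,"pics/si_r.png")
w=np.load("wrist0.npz");crop(w["p"],180,350,120,70,6,"pics/wr_r.png")
for n,u,v in [("scene",197,246),("scene",110,275)]: print(atz(c,u,v,0.04))
print(atz(c2,407,215,0.04),atz(c2,435,190,0.0))
E
```

```text
[ 0.50454463 -0.22053752  0.04      ]
[ 0.52289784 -0.40214592  0.04      ]
[ 0.50417711 -0.2321222   0.04      ] [ 0.52575205 -0.39030143  0.        ]
```

View pics/sc_r.png

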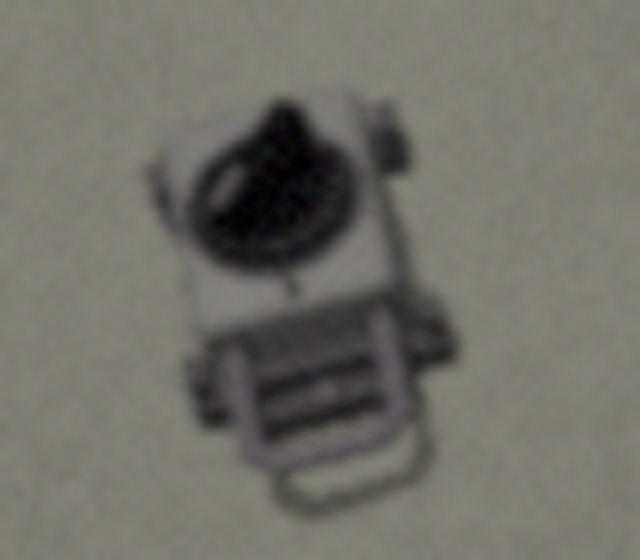

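View pics/si_r.png

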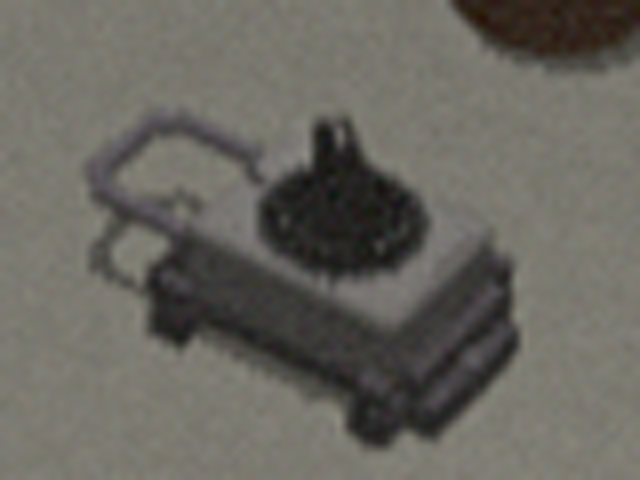

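View pics/wr_r.png

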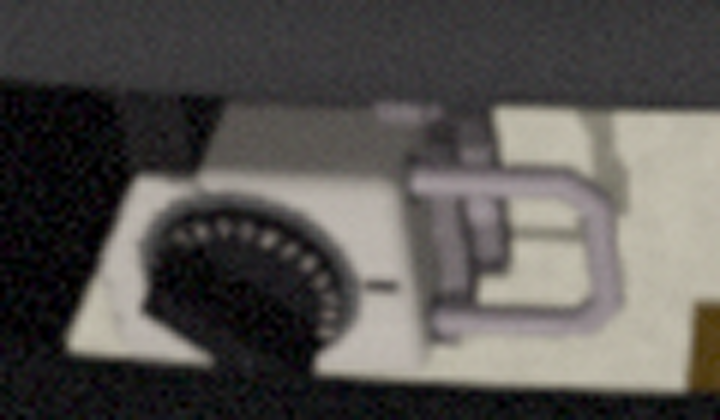

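Right lock at about (0.505, -0.226), shackle roughly towards +x. I need a clear view of the bar, so I'll bring the wrist camera over it.

{"api": "apply_moves", "payload": {"translation": [[-0.2,-0.25,0],[-0.4,-0.5,0],[-0.5,-0.75,0],[-0.6,-1,0],[-0.6,-1,0],[-0.6,-1,0]], "dr": [[0,0,0],[0,0,0],[0,0,0],[0,0,0],[0,0,0],[0,0,0]], "claw": [0,0,0,0,0,0]}}

```text
clock: 0.75
tool_pos: [0.5022, -0.2058, 0.2227]
tcp_rot: [0.0, 0.71, 0.704, -0.001]
ft_force: [0.6, 0.9, -0.3]
finger_gap: 0.999
```

{"api": "apply_moves", "payload": {"translation": [[0,-0.25,0],[0,-0.5,0],[0,-0.5,0],[0,-0.5,0],[0,-0.5,0]], "dr": [[0,0,0],[0,0,0],[0,0,0],[0,0,0],[0,0,0]], "claw": [0,0,0,0,0]}}

```text
clock: 1.25
tool_pos: [0.5056, -0.2984, 0.2223]
tcp_rot: [-0.0, 0.706, 0.708, 0.0]
ft_force: [-0.3, -0.2, 0.1]
finger_gap: 1.002
```

```bash
cat > snap.py <<'E'
import sys
from rig import monitor, imaging
from h import *
def snap(n,tag):
    i=imaging.camera_info(n);p,d=imaging.get_image(n)
    np.savez(f"{tag}.npz",p=p,d=d,mtx=i["mtx"],xyz=i["xyz"],q=i["orientation"])
    cv2.imwrite(f"pics/{tag}.png",p[:,:,::-1])
    return p
if __name__=="__main__":
    snap(sys.argv[1],sys.argv[2]); s=monitor.state(); print(s["clock"],s["tool_pos"],s["tcp_rot"],s["ft_force"],s["finger_gap"],s["joints"])
E
python3 snap.py wrist w1
```

```text
1.3 [ 0.50568537 -0.29821293  0.22241246] [-2.79594877e-04  7.06268674e-01  7.07943769e-01  3.19992048e-04] [-0.5938984  -0.25673464 -0.28145794] 1.0008718799902578 [ 0.34459262  0.24570891  0.13242571  1.57424365 -0.03393064  1.32417986
  0.4837514 ]
```

View pics/w1.png

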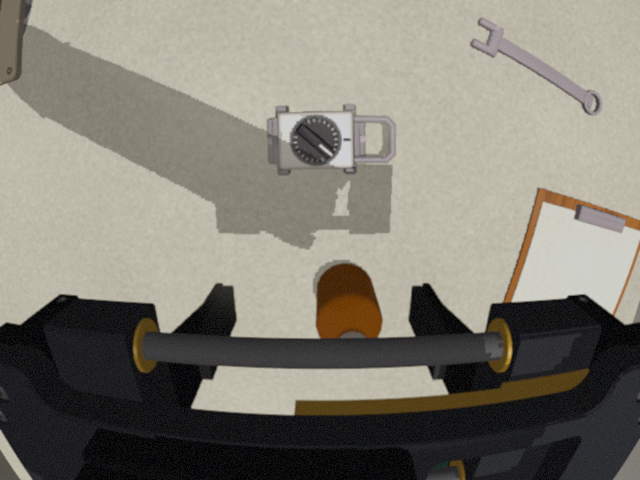

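Run:
```python
from h import *
w=np.load("w1.npz");crop(w["p"],260,95,145,85,5.5,"pics/w1c.png")
```

```text
(no output)
```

View pics/w1c.png

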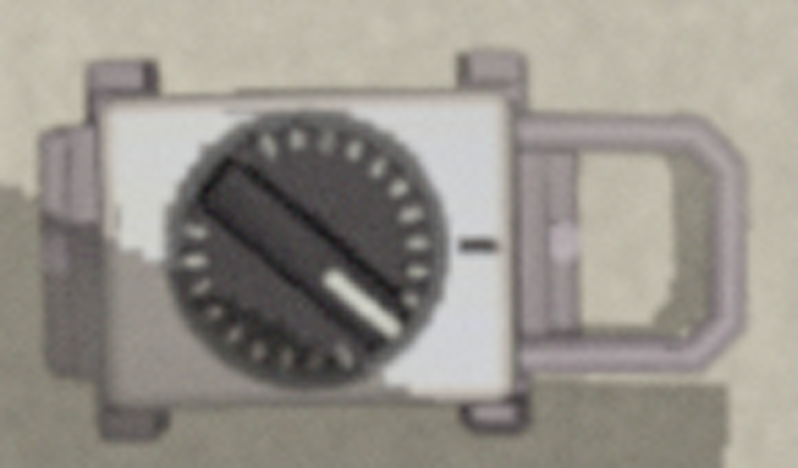

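Run:
```python
from h import *
w=np.load("w1.npz")
f=lambda x,y,z:atz(w,260+x/5.5-.4,95+y/5.5-.4,z,True)
B=[f(*p,.040) for p in [(105,97),(507,94),(516,402),(110,405)]]
print(np.round(B,4),"body c",np.mean(B,0),"yaw",[np.degrees(np.arctan2(*(b-a)[1::-1])) for a,b in [(B[0],B[1]),(B[3],B[2])]], np.linalg.norm(B[1]-B[0]),np.linalg.norm(B[2]-B[1]))
print("disc",f(308,248,.0455)); print("bow",f(732,243,.028), f(715,243,.028),f(747,243,.028))
e1=f(219,182,.0635);e2=f(391,323,.0635);print("bar",e1,e2,(e1+e2)/2,np.linalg.norm(e2-e1),np.degrees(np.arctan2(*(e2-e1)[1::-1])))
t1=f(332,278,.0635);t2=f(395,328,.0635);print("tick ang",np.degrees(np.arctan2(*(t2-t1)[1::-1])))
print("mark",f(460,245,.04),f(496,245,.04))
c=np.load("scene0.npz")
print("scene disc",atz(c,160+272/8-.4,220+190/8-.4,.0455), "side disc")
c=np.load("side0.npz"); print(atz(c,365+342/8-.4,190+220/8-.4,.0455))
# depth check
for x,y in [(150,130),(460,300),(308,200)]:
    u,v=int(260+x/5.5),int(95+y/5.5);d=w["d"][v,u];rr=ray(w,u,v,True)
    K=w["mtx"];t=np.hypot((u-K[0,2]),(v-K[1,2]))/K[0,0];print(d,w["xyz"]+rr*d/np.cos(t))
```

```text
[[ 0.4646 -0.2004  0.04  ]
 [ 0.5312 -0.2001  0.04  ]
 [ 0.5333 -0.2522  0.04  ]
 [ 0.4648 -0.2527  0.04  ]] body c [ 0.4984559  -0.22633471  0.04      ] yaw [np.float64(0.30446567190237045), np.float64(0.4342206185736571)] 0.06662534157381281 0.05215016839454552
disc [ 0.49837039 -0.22613802  0.0455    ]
bow [ 0.57181115 -0.22451572  0.028     ] [ 0.56878739 -0.22462461  0.028     ] [ 0.57448676 -0.22441559  0.028     ]
bar [ 0.48492212 -0.21510306  0.0635    ] [ 0.51162528 -0.2373163   0.0635    ] [ 0.4982737  -0.22620968  0.0635    ] 0.03473451796079586 -39.75566438389169
tick ang -38.567038977312976
mark [ 0.52357946 -0.22566973  0.04      ] [ 0.52959289 -0.22558508  0.04      ]
scene disc [ 0.49964101 -0.22578136  0.0455    ] side disc
[ 0.49652298 -0.22147064  0.0455    ]
0.32530993 [ 0.47217116 -0.20595164  0.04012237]
0.33403087 [ 0.5234418  -0.2348206   0.04012218]
0.32411647 [ 0.49872556 -0.21821447  0.04526021]
```

Lock centre ≈ (0.4985, -0.2262), yaw ≈ +1°. The bar is at ≈ -40°, tick end towards +x/-y. I'll align the jaws (+50°) above the dial.

{"api": "apply_moves", "payload": {"translation": [[-0.0325,0.2,0],[-0.0325,0.369,0],[-0.0325,0.369,-0.2],[-0.0325,0.369,-0.4],[-0.0325,0.369,-0.5],[-0.0325,0.369,-0.5]], "dr": [[0,0,0.25],[0,0,0.5],[0,0,0.75],[0,0,1],[0,0,1],[0,0,1]], "claw": [0,0,0,0,0,0]}}

```text
clock: 1.9
tool_pos: [0.497, -0.2241, 0.1199]
tcp_rot: [-0.003, 0.499, 0.867, -0.0]
ft_force: [-0.6, 0.5, 1.8]
finger_gap: 1.001
```

{"api": "apply_moves", "payload": {"translation": [[0,0,0],[0,0,0],[0,0,0],[0,0,0],[0,0,0],[0,0,0]], "dr": [[0,0,0.25],[0,0,0.5],[0,0,0.667],[0,0,0.667],[0,0,0.667],[0,0,0.667]], "claw": [0,0,0,0,0,0]}}

```text
clock: 2.5
tool_pos: [0.4989, -0.226, 0.1233]
tcp_rot: [0.0, 0.343, 0.939, 0.0]
ft_force: [0.1, -0.7, -0.4]
finger_gap: 0.998
```

```bash
python3 snap.py wrist w2
python3 - <<'E'
from h import *
w=np.load("w2.npz")
from rig import monitor
q=monitor.state()["tcp_rot"]
print(R.from_quat([*q[1:],q[0]]).as_matrix())
E
```

```text
2.55 [ 0.49879363 -0.22604737  0.12306095] [3.13471171e-04 3.42610872e-01 9.39477350e-01 3.57890616e-05] [ 0.72467142  0.60732987 -0.2837597 ] 0.9975057775019475 [ 3.44611969e-01  2.41139513e-01 -2.88040089e-03  1.79266719e+00
  6.94552190e-04  1.10715952e+00  1.21291188e+00]
[[-7.65235384e-01  6.43750286e-01  6.13521574e-04]
 [ 6.43750331e-01  7.65235578e-01 -1.47551237e-04]
 [-5.64474688e-04  2.82043288e-04 -9.99999801e-01]]
```

View pics/w2.png

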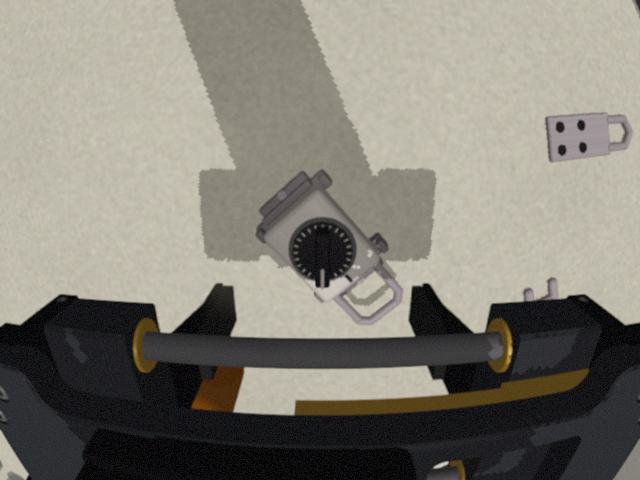

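The bar now stands upright in the picture (column ~322), so the jaws straddle it. Descending and closing.

{"api": "apply_moves", "payload": {"translation": [[0,0,-0.12],[0,0,-0.24],[0,0,-0.33],[0,0,-0.365],[0,0,-0.365],[0,0,-0.365]], "dr": [[0,0,0],[0,0,0],[0,0,0],[0,0,0],[0,0,0],[0,0,0]], "claw": [0,0,0,0.3,0.5,0.6]}}

```text
clock: 3.15
tool_pos: [0.4991, -0.2264, 0.0505]
tcp_rot: [0.001, 0.342, 0.94, 0.0]
ft_force: [-0.3, 0.2, 0.7]
finger_gap: 0.811
```

{"api": "apply_moves", "payload": {"translation": [[0,0,0],[0,0,0],[0,0,0],[0,0,0],[0,0,0],[0,0,0],[0,0,0]], "dr": [[0,0,0],[0,0,0],[0,0,0],[0,0,0],[0,0,0],[0,0,0],[0,0,0]], "claw": [0.8,1,1,1,1,1,1]}}

```text
clock: 3.85
tool_pos: [0.4985, -0.2262, 0.0496]
tcp_rot: [-0.0, 0.342, 0.94, 0.0]
ft_force: [-0.8, -0.9, 0.6]
finger_gap: 0.17
```

{"api": "apply_moves", "payload": {"translation": [[0,0,0],[0,0,0],[0,0,0]], "dr": [[0,0,0],[0,0,0],[0,0,0]], "claw": [1,1,1]}}

```text
clock: 4.15
tool_pos: [0.4986, -0.2261, 0.0495]
tcp_rot: [0.0, 0.342, 0.94, 0.0]
ft_force: [-0.1, 0.3, 0.1]
finger_gap: 0.113
```

Gripped (gap ≈ 9.8 mm). Turning anticlockwise to zero.

{"api": "apply_moves", "payload": {"translation": [[0,0,0],[0,0,0],[0,0,0],[0,0,0],[0,0,0],[0,0,0]], "dr": [[0,0,0.2],[0,0,0.4],[0,0,0.6],[0,0,0.8],[0,0,1],[0,0,1]], "claw": [1,1,1,1,1,1]}}

```text
clock: 4.75
tool_pos: [0.4984, -0.2263, 0.0496]
tcp_rot: [-0.0, 0.086, 0.996, 0.0]
ft_force: [-0.7, -0.4, -0.1]
finger_gap: 0.111
```

{"api": "apply_moves", "payload": {"translation": [[0,0,0],[0,0,0],[0,0,0],[0,0,0],[0,0,0]], "dr": [[0,0,0.2],[0,0,0.367],[0,0,0.367],[0,0,0.367],[0,0,0.367]], "claw": [1,1,1,1,1]}}

```text
clock: 5.25
tool_pos: [0.4985, -0.2262, 0.0496]
tcp_rot: [-0.0, -0.007, 1.0, 0.0]
ft_force: [0.4, -1.2, -0.5]
finger_gap: 0.109
```

```bash
python3 snap.py wrist w3; python3 snap.py scene s3;  python3 -c "
from h import *
w=np.load('w3.npz');crop(w['p'],230,180,180,130,4,'pics/w3c.png')
from rig import monitor
print(monitor.state()['torque'])"
```

```text
5.3 [ 0.49849635 -0.22619289  0.0495347 ] [-5.83224004e-05 -7.72567041e-03  9.99970155e-01  2.64656756e-05] [ 0.49116475  0.15527316 -0.23456981] 0.11182582888850143 [ 0.44202305  0.3322265  -0.11546536  1.84926777  0.04578269  0.96277218
  1.89289749]
5.35 [ 0.49851766 -0.22623203  0.04956154] [-9.25416871e-06 -7.96445655e-03  9.99968283e-01 -2.91143267e-06] [-0.1205316  -0.87911906 -0.2943151 ] 0.11580061190747196 [ 0.44211948  0.33218581 -0.11552904  1.84925802  0.04583187  0.96271354
  1.89338359]
[ 0.03826179  0.00631365 -0.00036441]
```

View pics/w3.png

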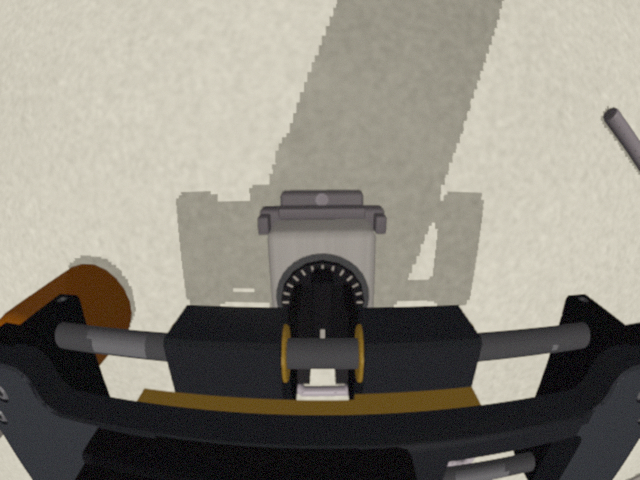

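{"api": "apply_moves", "payload": {"translation": [[0,0,0],[0,0,0],[0,0,0],[0,0,0.15],[0,0,0.4],[0.2,0,0.6],[0.36,0,0.6],[0.36,0,0.6],[0.36,0,0.6]], "dr": [[0,0,0],[0,0,0],[0,0,0],[0,0,0],[0,0,0],[0,0,-0.25],[0,0,-0.5],[0,0,-0.75],[0,0,-1]], "claw": [0.5,0.4,0.2,0,0,0,0,0,0]}}

```text
clock: 6.25
tool_pos: [0.5714, -0.2257, 0.1694]
tcp_rot: [-0.0, 0.252, 0.968, 0.0]
ft_force: [-0.2, 0.1, -0.4]
finger_gap: 0.852
```

{"api": "apply_moves", "payload": {"translation": [[0,0,0],[0,0,0],[0,0,0],[0,0,0],[0,0,0]], "dr": [[0,0,-0.25],[0,0,-0.5],[0,0,-0.75],[0,0,-1],[0,0,-1]], "claw": [0,0,0,0,0]}}

```text
clock: 6.75
tool_pos: [0.5705, -0.226, 0.1695]
tcp_rot: [-0.0, 0.493, 0.87, -0.0]
ft_force: [-0.0, 0.5, 0.4]
finger_gap: 1.0
```

{"api": "apply_moves", "payload": {"translation": [[0,0,0],[0,0,0],[0,0,0],[0,0,0],[0,0,0],[0,0,0]], "dr": [[0,0,-0.25],[0,0,-0.5],[0,0,-0.75],[0,0,-1],[0,0,-1],[0,0,-1]], "claw": [0,0,0,0,0,0]}}

```text
clock: 7.35
tool_pos: [0.5705, -0.2261, 0.1695]
tcp_rot: [-0.0, 0.699, 0.716, -0.0]
ft_force: [-0.4, -0.4, -0.1]
finger_gap: 0.998
```

```bash
python3 snap.py wrist w4;python3 snap.py side d4
```

```text
7.4 [ 0.57050983 -0.22611113  0.16952625] [-2.85441284e-05  6.98844968e-01  7.15273171e-01  1.19509861e-05] [ 0.6945279  -0.48666168 -0.25215523] 1.0018814113801644 [ 0.23048919  0.33713485  0.09044974  1.56953171 -0.03168537  1.23639907
  0.34950959]
7.45 [ 0.57050698 -0.22618688  0.16955127] [9.17784994e-07 6.99265289e-01 7.14862263e-01 3.20023372e-05] [-0.43291635  0.87389185  0.81296316] 0.9959609607413995 [ 0.23055777  0.33711793  0.09051997  1.56950322 -0.03171909  1.2363761
  0.34847905]
```

View pics/w4.png

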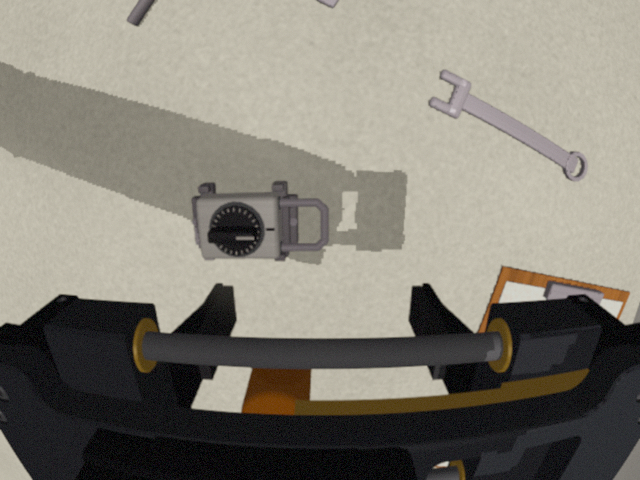

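View pics/d4.png

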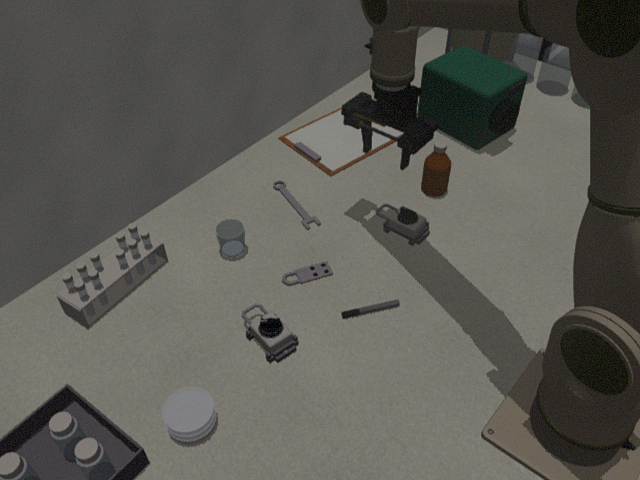

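Run:
```python
from h import *
w=np.load("w4.npz");crop(w["p"],190,175,150,95,5,"pics/w4c.png")
```

```text
(no output)
```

View pics/w4c.png

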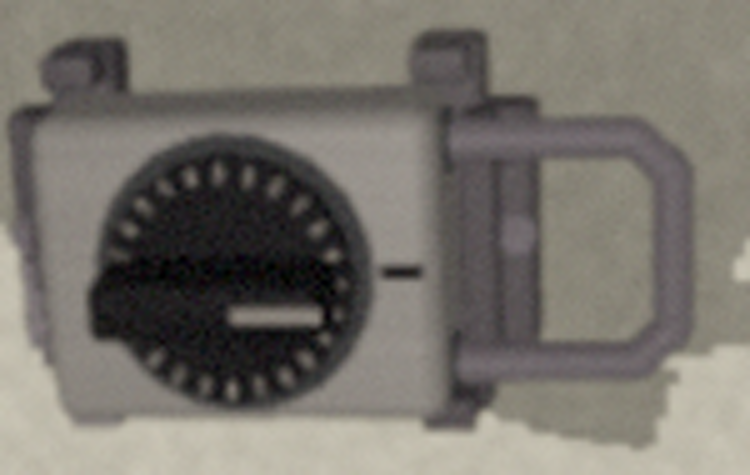

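Run:
```python
from h import *
w=np.load("w4.npz")
f=lambda x,y,z:atz(w,190+x/5-.4,175+y/5-.4,z,True)
print("bow in/out",f(655,245,.028),f(692,245,.028),f(674,245,.028))
print("legs",f(600,137,.028),f(600,358,.028)); print("lip",f(537,230,.022))
t=[f(230,316,.0635),f(322,316,.0635)];print("tick",t,np.degrees(np.arctan2(*(t[1]-t[0])[1::-1])))
m=[f(382,272,.04),f(422,272,.04)];print("mark",m)
```

```text
bow in/out [ 0.56799249 -0.22317132  0.028     ] [ 0.57423987 -0.22301779  0.028     ] [ 0.57120045 -0.223093    0.028     ]
legs [ 0.55841009 -0.20477306  0.028     ] [ 0.55899137 -0.24350207  0.028     ]
lip [ 0.54763524 -0.22256412  0.022     ]
tick [array([ 0.50289697, -0.22635475,  0.0635    ]), array([ 0.51739267, -0.22602203,  0.0635    ])] 1.3148839913534416
mark [array([ 0.52326979, -0.22554515,  0.04      ]), array([ 0.52991381, -0.22540482,  0.04      ])]
```

The dial sits at 0: tick at 1.3° matches the lock's yaw. Bow centre is at ≈ (0.5712, -0.2242). I'll pre-close to ~15 mm above it.

{"api": "apply_moves", "payload": {"translation": [[0.0035,0.009,-0.1],[0.0035,0.009,-0.3],[0.0035,0.009,-0.4],[0.0035,0.009,-0.4],[0.0035,0.009,-0.4],[0.0035,0.009,-0.4],[0.0035,0.009,-0.4],[0.0035,0.009,-0.4],[0.0035,0.009,-0.4]], "dr": [[0,0,0],[0,0,0],[0,0,0],[0,0,0],[0,0,0],[0,0,0],[0,0,0],[0,0,0],[0,0,0]], "claw": [0.83,0.83,0.83,0.83,0.83,0.83,0.83,0.83,0.83]}}

```text
clock: 8.35
tool_pos: [0.5715, -0.2245, 0.0902]
tcp_rot: [0.0, 0.701, 0.713, 0.0]
ft_force: [0.6, -0.7, -0.6]
finger_gap: 0.268
```

```bash
python3 snap.py wrist w5;python3 snap.py side d5;python3 snap.py scene s5
python3 - <<'E'
from h import *
w=np.load("d5.npz");crop(w["p"],360,120,110,130,4.5,"pics/d5c.png")
w=np.load("s5.npz");crop(w["p"],140,180,130,110,5,"pics/s5c.png")
E
```

```text
8.4 [ 0.57137697 -0.22443636  0.08997913] [2.68085453e-04 7.00736256e-01 7.13420356e-01 1.53111016e-04] [-0.68299629 -1.0085604  -0.43856106] 0.22564721875430868 [ 0.23274315  0.40812154  0.08409027  1.6502497  -0.03775801  1.08418718
  0.34553663]
8.45 [ 0.57130362 -0.22442458  0.08983012] [1.88482184e-04 7.00728828e-01 7.13427687e-01 9.51029464e-05] [-0.12073039 -0.42760759 -0.00468702] 0.20486344120263336 [ 0.23275785  0.40826763  0.08407176  1.65038773 -0.03772805  1.0840969
  0.34554581]
8.5 [ 0.57128091 -0.22441259  0.08973366] [1.26017432e-04 7.00768151e-01 7.13389078e-01 7.69886117e-05] [ 0.18209798  1.15390428 -0.49257857] 0.1973871074494313 [ 0.23276071  0.40840867  0.08407948  1.65041301 -0.0377715   1.0840598
  0.34546669]
```

View pics/w5.png

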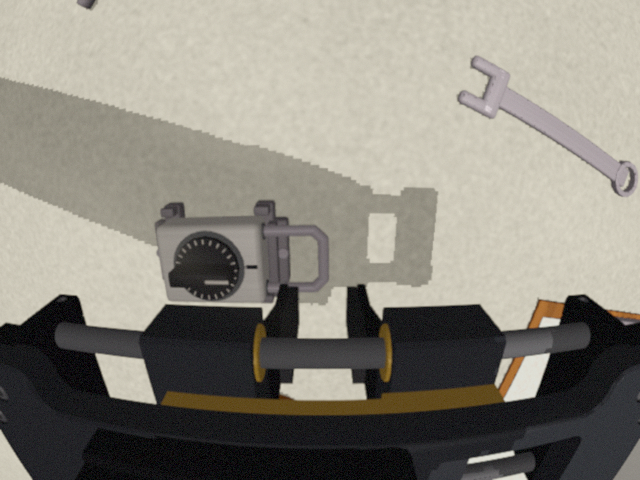

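View pics/d5c.png

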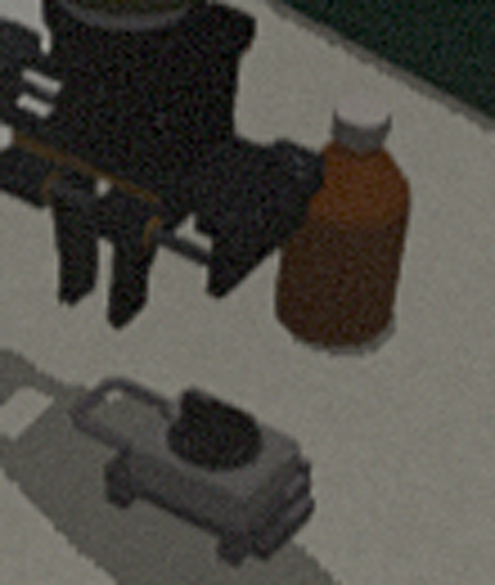

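View pics/s5c.png

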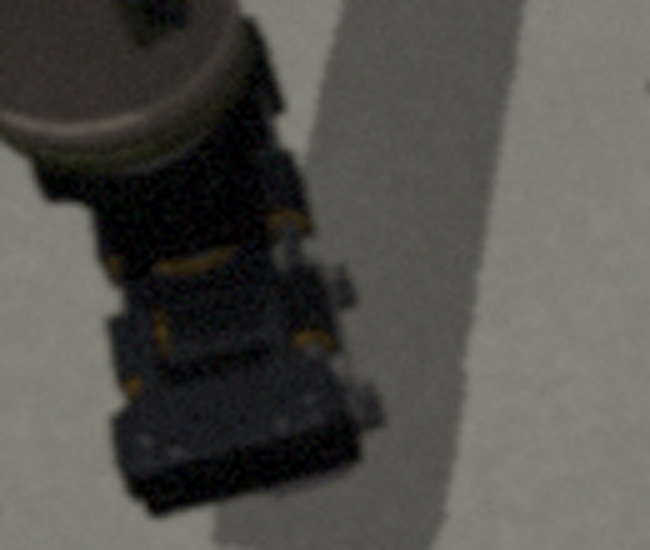

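{"api": "apply_moves", "payload": {"translation": [[0,0,-0.1],[0,0,-0.2],[0,0,-0.25],[0,0,-0.28],[0,0,-0.3],[0,0,-0.3]], "dr": [[0,0,0],[0,0,0],[0,0,0],[0,0,0],[0,0,0],[0,0,0]], "claw": [0.83,0.83,0.83,0.83,0.83,0.83]}}

```text
clock: 9.1
tool_pos: [0.5713, -0.2244, 0.0296]
tcp_rot: [0.0, 0.701, 0.713, 0.0]
ft_force: [-0.1, 0.4, -0.1]
finger_gap: 0.171
```

No contact force, and the tips are past the bar's top. Going 9 mm lower, then closing.

{"api": "apply_moves", "payload": {"translation": [[0,0,-0.02],[0,0,-0.045],[0,0,-0.045],[0,0,-0.045],[0,0,-0.045],[0,0,-0.045],[0,0,-0.045]], "dr": [[0,0,0],[0,0,0],[0,0,0],[0,0,0],[0,0,0],[0,0,0],[0,0,0]], "claw": [0.83,0.83,0.9,1,1,1,1]}}

```text
clock: 9.8
tool_pos: [0.5713, -0.2244, 0.0207]
tcp_rot: [0.0, 0.701, 0.713, 0.0]
ft_force: [-0.0, -0.9, -1.2]
finger_gap: 0.066
```

{"api": "apply_moves", "payload": {"translation": [[0,0,0],[0,0,0]], "dr": [[0,0,0],[0,0,0]], "claw": [1,1]}}

```text
clock: 10.0
tool_pos: [0.5713, -0.2245, 0.0206]
tcp_rot: [0.0, 0.701, 0.713, 0.0]
ft_force: [0.9, -0.7, -1.7]
finger_gap: 0.067
```

```bash
python3 snap.py wrist w6;python3 snap.py side d6
python3 - <<'E'
from h import *
w=np.load("d6.npz");crop(w["p"],350,160,100,90,6,"pics/d6c.png")
w=np.load("w6.npz");crop(w["p"],140,180,260,180,3,"pics/w6c.png")
E
```

```text
10.05 [ 0.57131625 -0.22444405  0.0206577 ] [1.42664267e-04 7.00778871e-01 7.13378545e-01 7.16176830e-05] [ 1.03893145 -0.36356506 -1.02844209] 0.07054452309508477 [ 0.23820435  0.48970507  0.07765941  1.69701052 -0.04467563  0.95627983
  0.35034403]
10.1 [ 0.57131621 -0.22445288  0.02065604] [1.48276351e-04 7.00777991e-01 7.13379409e-01 6.76407145e-05] [ 1.50638265 -1.24008321 -1.84505712] 0.06851346520944639 [ 0.23822585  0.48970814  0.07764095  1.6970087  -0.04465065  0.95627106
  0.35033724]
```

View pics/d6c.png

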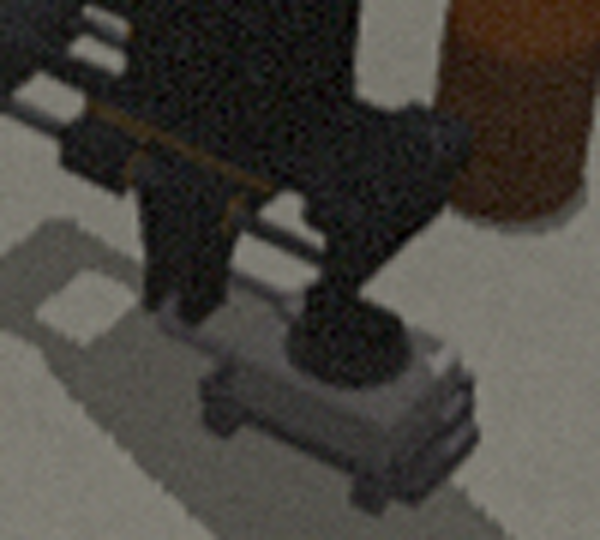

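View pics/w6c.png

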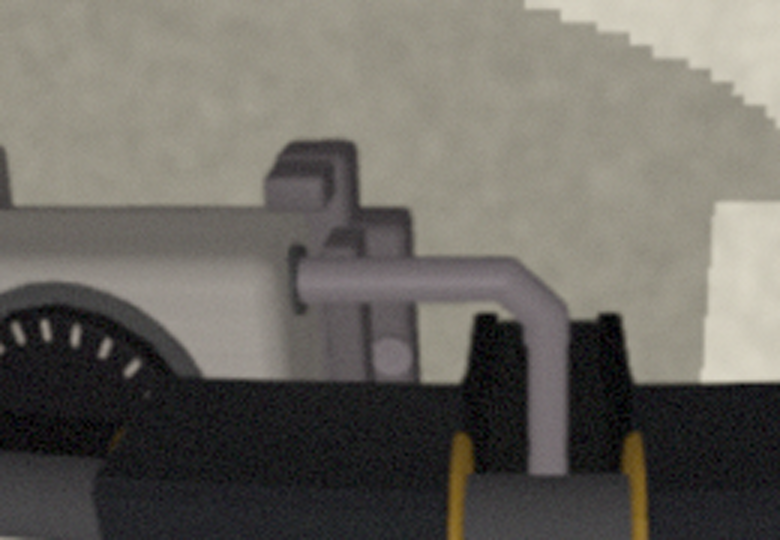

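The bar lies between the pads with one finger inside the loop. Pulling out along +x.

{"api": "apply_moves", "payload": {"translation": [[0.02,0,0],[0.04,0.001,0],[0.06,0.0015,0],[0.08,0.002,0],[0.095,0.0025,0],[0.102,0.0025,0],[0.106,0.0025,0],[0.106,0.0025,0],[0.106,0.0025,0]], "dr": [[0,0,0],[0,0,0],[0,0,0],[0,0,0],[0,0,0],[0,0,0],[0,0,0],[0,0,0],[0,0,0]], "claw": [1,1,1,1,1,1,1,1,1]}}

```text
clock: 11.0
tool_pos: [0.5925, -0.2238, 0.0206]
tcp_rot: [0.0, 0.701, 0.713, 0.0]
ft_force: [-1.7, -1.3, -1.1]
finger_gap: 0.067
```

```bash
python3 snap.py wrist w7
python3 - <<'E'
from h import *
w=np.load("w7.npz");crop(w["p"],140,180,260,180,3,"pics/w7c.png")
E
```

```text
11.05 [ 0.59244243 -0.2237563   0.02056226] [2.37694492e-05 7.00769819e-01 7.13387439e-01 1.48677227e-04] [-0.45203175 -1.25152112 -1.64661804] 0.06966825221612918 [ 0.22983491  0.5260642   0.07659946  1.64138014 -0.0467095   0.97574956
  0.3401433 ]
```

View pics/w7c.png

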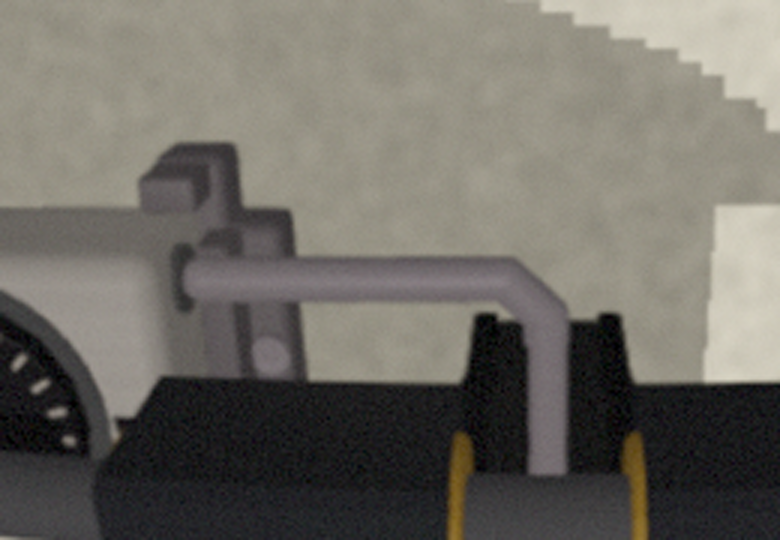

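The shackle moved 21 mm, but no stop force has shown yet, since the lock can slip up to 1.5 mm in its cradle. Nudging on until it firms up.

{"api": "apply_moves", "payload": {"translation": [[0.005,0,0],[0.01,0,0],[0.01,0,0]], "dr": [[0,0,0],[0,0,0],[0,0,0]], "claw": [1,1,1]}}

```text
clock: 11.35
tool_pos: [0.5939, -0.2239, 0.0203]
tcp_rot: [-0.001, 0.701, 0.713, -0.0]
ft_force: [-5.1, -0.4, -0.1]
finger_gap: 0.064
```

{"api": "apply_moves", "payload": {"translation": [[0.005,0,0],[0.007,0,0],[0.007,0,0]], "dr": [[0,0,0],[0,0,0],[0,0,0]], "claw": [1,1,1]}}

```text
clock: 11.65
tool_pos: [0.594, -0.2239, 0.0198]
tcp_rot: [-0.002, 0.701, 0.713, -0.001]
ft_force: [-8.5, -0.8, 0.9]
finger_gap: 0.066
```

A firm stop at 8.5 N, with the TCP no longer moving: the shackle is fully out. I'll relax, open only part way and rise.

{"api": "apply_moves", "payload": {"translation": [[-0.008,0,0],[-0.008,0,0],[-0.008,0,0],[-0.008,0,0],[-0.008,0,0],[-0.008,0,0.1],[-0.008,0,0.3],[-0.008,0,0.5],[-0.008,0,0.6],[-0.008,0,0.6]], "dr": [[0,0,0],[0,0,0],[0,0,0],[0,0,0],[0,0,0],[0,0,0],[0,0,0],[0,0,0],[0,0,0],[0,0,0]], "claw": [1,0.8,0.8,0.8,0.8,0.8,0.6,0,0,0]}}

```text
clock: 12.65
tool_pos: [0.5964, -0.2244, 0.1447]
tcp_rot: [0.003, 0.701, 0.713, 0.002]
ft_force: [-0.6, 0.6, -0.2]
finger_gap: 0.48
```

```bash
python3 snap.py wrist w8
python3 - <<'E'
from h import *
w=np.load("w8.npz");crop(w["p"],140,170,200,140,4,"pics/w8c.png")
E
```

```text
12.7 [ 0.59530626 -0.22404764  0.14228165] [0.00150614 0.70070826 0.71344573 0.00092966] [-1.06904192 -0.85442145  0.52099718] 0.5230413293881551 [ 0.22021574  0.40286365  0.0879808   1.54030142 -0.03731465  1.19652911
  0.33272406]
```

View pics/w8c.png

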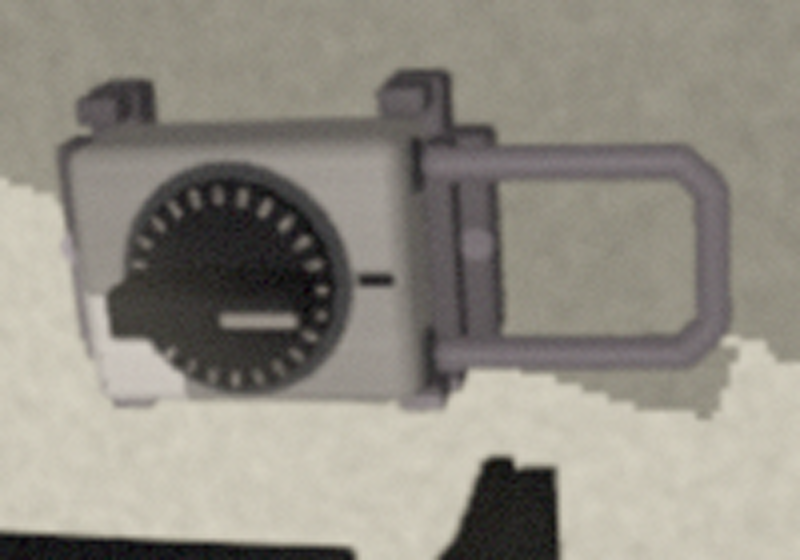

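Run:
```python
from h import *
w=np.load("w8.npz")
f=lambda x,y,z:atz(w,140+x/4-.4,170+y/4-.4,z,True)
print("bow",f(712,255,.028),f(695,255,.028),f(729,255,.028)); print("disc",f(238,278,.0455)); 
m=[f(358,280,.04),f(393,280,.04)];print("mark",m)
```

```text
bow [ 0.59241315 -0.22298794  0.028     ] [ 0.5890931  -0.22304129  0.028     ] [ 0.59573274 -0.22293402  0.028     ]
disc [ 0.50209338 -0.2236172   0.0455    ]
mark [array([ 0.5246259 , -0.22540346,  0.04      ]), array([ 0.53156753, -0.22529676,  0.04      ])]
```

Lock now at ≈ (0.500, -0.2258), bow 93 mm from its centre, so about 20 mm out. I'll turn the jaws 90° and move above the lock.

{"api": "apply_moves", "payload": {"translation": [[0,0,0],[-0.1,0,0],[-0.2,0,0],[-0.3,-0.01,0],[-0.4,-0.01,0],[-0.466,-0.01,0],[-0.466,-0.01,0]], "dr": [[0,0,0.25],[0,0,0.5],[0,0,0.75],[0,0,1],[0,0,1],[0,0,1],[0,0,1]], "claw": [0,0,0,0,0,0,0]}}

```text
clock: 13.4
tool_pos: [0.4992, -0.2261, 0.1394]
tcp_rot: [-0.001, 0.493, 0.87, -0.0]
ft_force: [0.7, -0.3, -0.0]
finger_gap: 0.992
```

{"api": "apply_moves", "payload": {"translation": [[0,0,0],[0,0,0],[0,0,0],[0,0,0],[0,0,0]], "dr": [[0,0,0.25],[0,0,0.5],[0,0,0.75],[0,0,1],[0,0,1]], "claw": [0,0,0,0,0]}}

```text
clock: 13.9
tool_pos: [0.5014, -0.2255, 0.1397]
tcp_rot: [-0.0, 0.249, 0.969, 0.0]
ft_force: [-0.4, -0.4, -0.4]
finger_gap: 1.003
```

{"api": "apply_moves", "payload": {"translation": [[0,0,0],[0,0,0],[0,0,0],[0,0,0],[0,0,0],[0,0,0]], "dr": [[0,0,0.25],[0,0,0.5],[0,0,0.75],[0,0,1],[0,0,1],[0,0,1]], "claw": [0,0,0,0,0,0]}}

```text
clock: 14.5
tool_pos: [0.5011, -0.2257, 0.1402]
tcp_rot: [-0.0, -0.006, 1.0, 0.0]
ft_force: [-0.4, 0.8, -0.6]
finger_gap: 1.002
```

```bash
python3 snap.py wrist w9
```

```text
14.55 [ 0.50111216 -0.2257785   0.14028618] [-1.56215783e-04 -6.26229358e-03  9.99980366e-01  1.65908186e-04] [0.40284419 0.43536045 0.49124608] 1.001104044311637 [ 0.42450941  0.23281676 -0.09608529  1.76404884  0.02406297  1.14627623
  1.90440052]
```

View pics/w9.png

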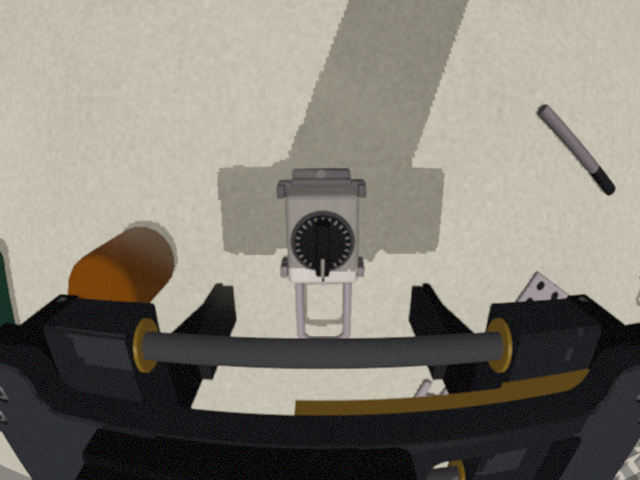

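{"api": "apply_moves", "payload": {"translation": [[0,0,-0.15],[0,0,-0.3],[0,0,-0.45],[0,0,-0.55],[0,0,-0.61],[0,0,-0.64],[0,0,-0.64]], "dr": [[0,0,0],[0,0,0],[0,0,0],[0,0,0],[0,0,0],[0,0,0],[0,0,0]], "claw": [0,0,0,0,0,0,0]}}

```text
clock: 15.25
tool_pos: [0.501, -0.2258, 0.0124]
tcp_rot: [-0.0, -0.008, 1.0, 0.0]
ft_force: [0.3, -0.0, -0.7]
finger_gap: 0.998
```

{"api": "apply_moves", "payload": {"translation": [[0,0,0],[0,0,0],[0,0,0],[0,0,0],[0,0,0],[0,0,0],[0,0,0]], "dr": [[0,0,0],[0,0,0],[0,0,0],[0,0,0],[0,0,0],[0,0,0],[0,0,0]], "claw": [0.25,0.4,1,1,1,1,1]}}

```text
clock: 15.95
tool_pos: [0.5011, -0.2259, 0.0128]
tcp_rot: [0.0, -0.009, 1.0, 0.0]
ft_force: [-1.1, 0.9, 4.0]
finger_gap: 0.618
```

Gripped at 54 mm. Lifting 18 cm, which puts the lock's centre at ~0.205 m.

{"api": "apply_moves", "payload": {"translation": [[0,0,0],[0,0,0.03],[0,0,0.08],[0,0,0.18],[0,0,0.3],[0,0,0.45],[0,0,0.6],[0,0,0.75],[0,0,0.85],[0,0,0.9]], "dr": [[0,0,0],[0,0,0],[0,0,0],[0,0,0],[0,0,0],[0,0,0],[0,0,0],[0,0,0],[0,0,0],[0,0,0]], "claw": [1,1,1,1,1,1,1,1,1,1]}}

```text
clock: 16.95
tool_pos: [0.5016, -0.2261, 0.1951]
tcp_rot: [0.001, -0.009, 1.0, -0.001]
ft_force: [0.9, -0.3, -3.3]
finger_gap: 0.615
```

{"api": "apply_moves", "payload": {"translation": [[0,0,0],[0,0,0],[0,0,0],[0,0,0],[0,0,0]], "dr": [[0,0,0],[0,0,0],[0,0,0],[0,0,0],[0,0,0]], "claw": [1,1,1,1,1]}}

```text
clock: 17.45
tool_pos: [0.5008, -0.2258, 0.1919]
tcp_rot: [-0.001, -0.009, 1.0, 0.0]
ft_force: [-0.3, 0.8, -3.5]
finger_gap: 0.619
```

```bash
python3 snap.py wrist w10;python3 snap.py side d10;python3 snap.py scene s10
python3 - <<'E'
from h import *
w=np.load("d10.npz");crop(w["p"],350,60,150,150,4,"pics/d10c.png")
w=np.load("s10.npz");crop(w["p"],100,120,180,180,3.3,"pics/s10c.png")
E
```

```text
17.5 [ 0.50082459 -0.22581523  0.19204205] [-4.19973577e-04 -8.91170971e-03  9.99960180e-01  2.07970177e-04] [ 0.11988803  0.76377032 -3.86085395] 0.6165758135776537 [ 0.42516726  0.19001945 -0.09565591  1.70218545  0.01888512  1.25121974
  1.91389248]
17.55 [ 0.5009137  -0.22581537  0.19220461] [-2.65760767e-04 -8.92827907e-03  9.99960093e-01  1.68408224e-04] [ 0.03628668 -0.02709855 -3.05001291] 0.6185221033684349 [ 0.42514219  0.18984255 -0.09565922  1.7020448   0.01883848  1.25121913
  1.91391449]
17.6 [ 0.50094985 -0.22586794  0.19231877] [-1.93159502e-04 -8.89832906e-03  9.99960384e-01  1.17390025e-04] [ 0.05884828  0.26870446 -3.81257633] 0.6180065914295694 [ 0.4251911   0.18974739 -0.0956678   1.70191182  0.01888072  1.2512763
  1.91388416]
```

View pics/w10.png

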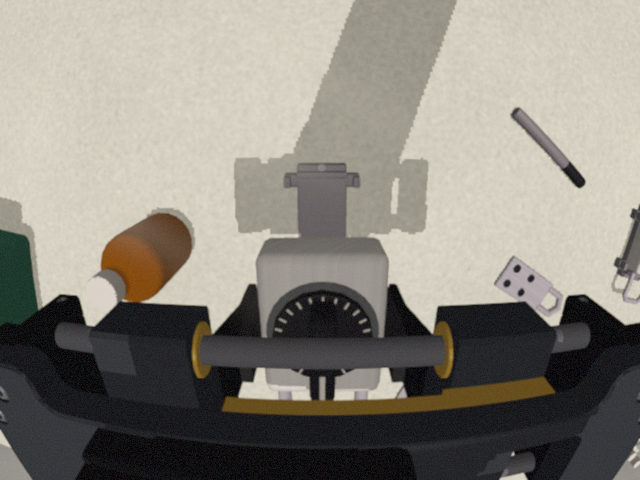

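View pics/d10.png

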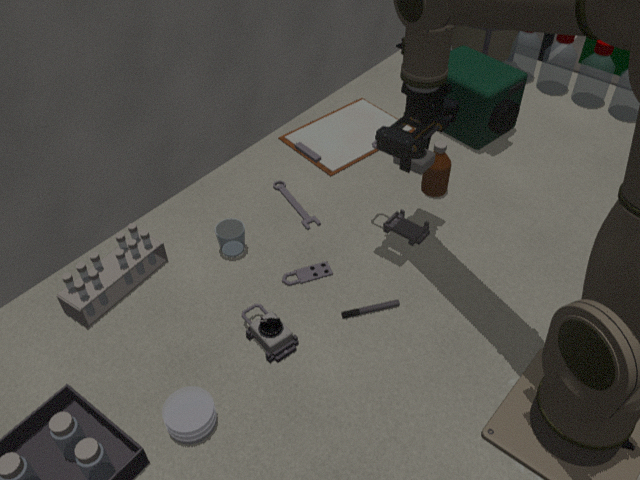

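View pics/s10c.png

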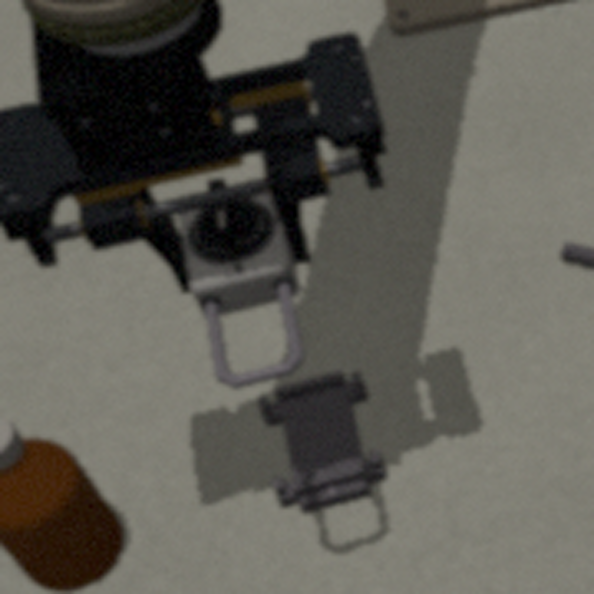

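View pics/d10c.png

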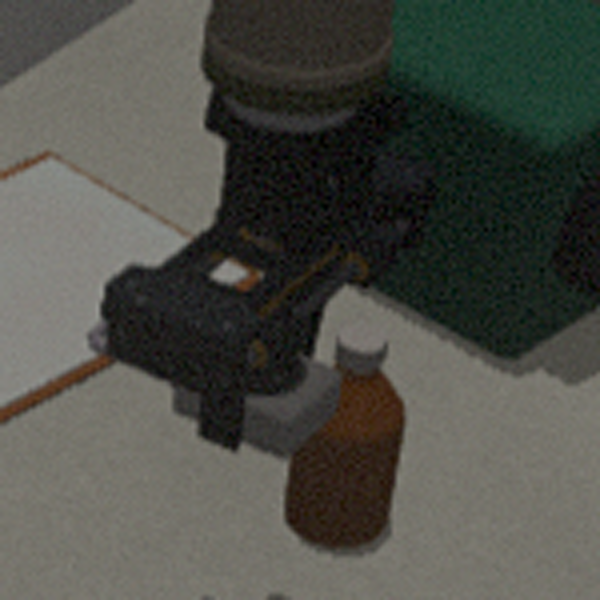

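Run:
```python
from h import *
w=np.load("w10.npz");K=w["mtx"]
def P(u,v):
    d=np.median(w["d"][v-1:v+2,u-1:u+2]);t=np.hypot(u-K[0,2],v-K[1,2])/K[0,0];return w["xyz"]+ray(w,u,v,True)*d/np.cos(t)
for p in [(275,290),(370,290),(290,382),(368,382),(285,395),(362,395)]: print(p,P(*p).round(4))
c=np.load("s10.npz")
def Q(x,y):
    u,v=100+x/3.3,120+y/3.3;d=c["d"][int(v),int(u)];return c["xyz"]+ray(c,u,v)*d
for p in [(255,375),(215,265),(275,255),(198,268)]: print(p,Q(*p).round(4))
```

```text
(275, 290) [ 0.4797 -0.2452  0.2186]
(370, 290) [ 0.4792 -0.207   0.2184]
(290, 382) [ 0.5267 -0.2402  0.2188]
(368, 382) [ 0.5264 -0.2043  0.2187]
(285, 395) [ 0.5429 -0.2438  0.2098]
(362, 395) [ 0.5421 -0.2051  0.21  ]
(255, 375) [ 0.5956 -0.2265  0.2096]
(215, 265) [ 0.5226 -0.237   0.2185]
(275, 255) [ 0.5272 -0.2047  0.2206]
(198, 268) [ 0.5242 -0.2454  0.221 ]
```

Lock level (top at 0.2185 m all over), and the bow is still ~93 mm from its centre. Handing in.

```bash
python3 -c "
from rig import order
print(order.finish_job())"
```

```text
the job is handed in; nothing more can be done
None
```

The right-hand lock, the one beside the amber bottle, is open and held up in the gripper, and I handed the job in after about 17.6 s of the 64 s.

- **Dial:** I turned it about 41° anticlockwise. After letting go, the white tick pointed at the shackle, within a degree of the lock's own angle.
- **Shackle:** I pulled it out in the cradle until it stopped moving at about 8.5 N. I then measured the cross bar about 93 mm from the lock's centre, against 73 mm when closed, so it is out by the full 20 mm to within a couple of millimetres.
- **Lift:** The lock's centre is about 20.5 cm above the bench, dial up and level: its top reads 0.2184–0.2188 m in the wrist camera and up to 0.221 m in the coarser scene camera. The shackle is still open and the grip is steady at about 54 mm.
- **Other things:** In the last pictures the other lock is in its cradle, and the bottle, dishes, beaker, hasp, marker and spanner look where they were. I checked these by eye, not by measurement.
- **Checks that disagreed:** The gripper read about 5.8 mm on the 7 mm shackle bar, but pictures showed the bar between the pads. The first 21 mm of pull met no stop force, because the lock slid about 1.5 mm in its cradle, so I pulled on until it firmed up.

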